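# Hold the spring clip open over the recipe card

### The job

I want to slip a second sheet behind the recipe card, so please hold the clip ready for me: pick up the black spring clip by its two levers, squeeze them nearly as far as they go so that the jaws gape, and lower it, level and in line with the card, over the middle of the card's top edge until the edge is well in between the jaws (about 20 mm). Finish while still holding it squeezed open there, the clip held up by you alone and touching the card nowhere; do not let go. Do not bump, pinch or shift the card on the way, and leave the moka pot, tumbler, egg cup and scoop where they are.

Things in the scene. Friction and masses are not known exactly. Their poses are not given: they have to be found in the camera images.
- clip: Black plastic spring clip like a broad clothes peg, about 70 g, standing upright on its shut lips, two levers splayed up in a V. 92 mm tall, 44 mm wide (y). Origin: middle of the lips' underside; z up; y along the steel pivot pin, 45 mm above the origin (10 mm thick); x is the line along which the levers are squeezed. Symmetric. It springs shut at once if released.
- clip_grip (a point): Point on the clip's z axis 76 mm above its origin, between the levers: grip here from above, fingers closing along the clip's x. Levers: plates 34 mm wide (y), 5 mm thick, from the pivot up to 92 mm above the origin; at rest the tops are 54 mm over their outsides, fully squeezed they stand parallel, 21 mm over their outsides. Axes as the clip's.
- clip_mouth (a point): The clip's origin: midway between the two lips, level with their underside when shut; it stays midway as they open; axes as the clip's. Lips: each 44 mm wide (y), 11 mm thick (x), 8 mm high; they swing apart to a gap of 30 mm. The free height between lip underside and pivot pin is 40 mm.
- jaw_near (a joint): Opening angle of the clip half on the clip's -x side: 0 shut, 0.34 rad fully squeezed (firm stop). The spring resists with 4 to 7 N on each lever at first, about 10 N when fully open: grip with about 25 N to hold it open.
- jaw_far (a joint): Opening angle of the clip half on the clip's +x side, geared to the other half: 0 shut, 0.34 rad fully squeezed.
- card_stand: Plain white stiff recipe card standing on edge in a wooden block, one piece, loose, 0.6 kg. Block 54 mm (x) by 124 mm (y) by 25 mm high; card 4 mm thick (x), 110 mm wide (y), its top edge 110 mm above the origin. Origin: middle of the block's underside; z up; y along the card's top edge, x square to the card's face.
- card_edge (a point): Middle of the card's top edge, 110 mm above the stand's underside; axes as card_stand's.
- moka_pot: Upside-down eight-sided aluminium moka pot top with a black handle on its +x side, 104 mm tall, 92 mm across, handle reaching 89 mm from the axis. Origin: middle of its underside. A bystander.
- tumbler: Clear glass tumbler, 95 mm tall, 74 mm across the rim. Origin: middle of its underside. A bystander.
- egg_cup: White ceramic egg cup, 64 mm tall, 50 mm across. Origin: middle of its underside. A bystander.
- scoop: Red plastic scoop, cup 42 mm across and 26 mm tall, flat handle reaching 104 mm from the cup's axis along its +y. Origin: middle of the cup's underside. A bystander.
Things that resemble listed ones, but are neither listed nor needed, are in the scene too. Of the things that look like the clip, the middle-sized one is meant.

How it is judged:
By the outcome, as a careful person would: the job done as asked, in the order asked, and still so for the second after the job is handed in, while the arm keeps its last pose, push and grip.
It also fails if it takes over 38 s, if anything falls off the work surface, if the arm or the gripper's body presses on something with over 40 N, if the wrist force passes 120 N, or if a joint passes its speed limit or range.

### The arm

A 7-joint arm with a two-finger parallel gripper is mounted at the origin on the work surface. World frame = base frame: x ahead of the robot, y to its left, z up, the work surface at z = 0. Lengths are in m, angles in rad, forces in N, time in s.
With the tool pointing down it reaches from about 0.425 to 1.025 m from the base axis. Payload 9.4 kg.
Tool frame: the origin (TCP) lies at the very end of the fingers, on their centre line; the grasp point (between the pads) lies 19 mm behind it; z points along the fingers, x is the direction in which the jaws open and shut, and the axes are right-handed (so a half turn about z gives the same grasp; the last joint's range is limited). The gripper opens to 85 mm and grips with 20 to 120 N. Pads are 22 mm wide; open, the fingers measure 114 mm over their backs; the gripper's body (76 mm by 85 mm) begins 54 mm behind the grasp point. The pads swing forward as they close: fully open they stand 13 mm farther back than shut.
Start: joints at [-1.283, 0.599, -0.003, 1.599, 0.002, 0.943, -0.08], TCP at [0.259, 0.677, 0.191] pointing down, gripper open.
Joint ranges: [-2.57, 2.57], [-0.35, 1.97], [-1.29, 1.29], [0.11, 2.56], [-1.05, 4.19], [0.11, 1.86], [-2.63, 2.63]. Speed limits (rad/s): [2.22, 2.22, 3.01, 3.01, 3.14, 3.14, 3.14].

### API

Orientations are given as a rotation vector (axis times angle).
In Python, from rig import * gives the robot as it stands.
- The arm moves only by the tool drive_tool, never from a script. Its argument "moves" is text: rows parted by semicolons, each of 7 numbers parted by spaces: the turn, a rotation vector about the tool's x, y, z in rad, then the shift along the tool's x, y, z in mm, then the closure in counts, from 0 (fully open) to 255 (shut). A call has 1 to 20 rows; each row shifts and turns the commanded pose from where the row before left it, along the tool's axes as they then stand; what a row does not reach is not made up. A row lasts 1/12 s, in which the tool goes at most 41.7 mm and 7.16 degrees, less where a joint would pass 70% of its speed; a pose out of reach is approached as far as the arm can. A call is refused whole if a number of a shift passes 41.7 or a number of a turn 0.125, either way. A call with a gripper value outside its range is refused whole. The fingers move at their own pace and stop on an object; "squeeze" is the grip in N (left out, the last holds). Time passes only in rows, so rows that do not move let the fingers close. It gives the time, the measured TCP pose, the force and the opening at its end, in the units of the state.
- get_obs(): the state, without advancing time (a new reading comes with each control period).
- read_camera(name): name is "scene" or "top" or "wrist"; returns a dict with "frame" (420x560x3 uint8, red, green, blue), "z_map" (420x560 float32, m along the optical axis (not along the pixel's ray), 0 where there is no reading), "mtx" (3x3 intrinsics, pixels), "k1" (the pictures are not rectified: a ray, as slopes to the right and down, at radius r is drawn at 1 + k1 r^2 times it, then the intrinsics apply), "world_to_cam" (4x4, takes a point from world to camera coordinates); the wrist camera has in their place "mount" (4x4, takes a point from camera to tool coordinates, whose origin is the TCP and whose axes are the tool frame's). Camera axes: x right, y up, looking along -z (the intrinsics and any distortion apply to the point x, -y, -z); pixel columns grow to the right and rows downward; lengths in m; the calibration is good to about 2 mm. A picture is of the moment at which its call begins: read the wrist's pose just before it.
- job_done(): hands the job in, once; it reports no verdict.
The state is a dict: "time_s": time; "joints": joint angles; "joint_vel": joint speeds; "effort": joint torques, N m; "tool_pos": TCP position; "tcp_rot": TCP orientation; "ft_force": force on the tool from outside, world axes, zero at the start; "moment": the same for the moment, N m; "width": opening from 0.0 (shut) to 1.0 (fully open).
Only numpy, scipy, OpenCV 4.12 (cv2) and the standard library are available. Lean on these libraries where they do the work, as an engineer would, in place of code of your own. Each camera call takes 0.05 s, during which the arm holds its last target.

## Working session

There is one attempt and no reset: what is moved stays moved. The work goes in short steps, Python scripts to look and compute and a tool call to move; the robot and the scene stay as the last step left them, time stands still between calls to the robot, and variables do not carry over. Pictures are saved under pics/ and viewed, and the job is handed in when it is done.

Besides the shell and the picture viewer there is one more tool, called after "Request:" in YAML: its name, and indented under it one key for each argument. drive_tool: Moves the arm, as the interface text tells. Its arguments: {"type":"object","properties":{"moves":{"type":"string"},"squeeze":{"type":"number"}},"required":["moves"]}

```bash
ls; mkdir -p pics
python3 - <<'E'
from rig import *
import cv2
print(get_obs())
for n in ["scene","top","wrist"]:
    c=read_camera(n); cv2.imwrite(f"pics/{n}0.png",c["frame"][:,:,::-1]); print(n,c["mtx"],c["k1"],c.get("world_to_cam"),c.get("mount"))
    import numpy as np; np.savez(f"{n}0.npz",**{k:v for k,v in c.items()})
E
```

```text
pics
{'time_s': 0.0, 'joints': array([-1.28269056,  0.60013452, -0.00251962,  1.60014378,  0.0018235 ,
        0.94290642, -0.07978598]), 'joint_vel': array([ 1.07489838e-03, -1.46081987e-03,  4.27757361e-04, -6.71077714e-04,
       -6.18260151e-05, -1.32897787e-03,  1.12824388e-03]), 'effort': array([ 1.41456316e-03, -7.76485348e+01,  1.56510562e+00, -2.58022964e+01,
        1.22329110e-02,  9.12837713e-03, -6.70399800e-06]), 'tool_pos': array([0.25850495, 0.67676478, 0.19050561]), 'tcp_rot': array([ 2.58662455e+00,  1.78112985e+00, -1.88622793e-03]), 'ft_force': array([ 0.37610893, -0.06231907,  0.35394543]), 'moment': array([ 0.04401362, -0.02930414,  0.02976313]), 'width': 0.9989444435782512}
scene [[447.61620457   0.         285.55960309]
 [  0.         447.61620457 209.93493981]
 [  0.           0.           1.        ]] -0.08247341559412051 [[-0.14157438  0.9896267   0.02440686  0.09575979]
 [-0.56358966 -0.10084657  0.819876    0.23035181]
 [ 0.81383253  0.10231799  0.57202067 -1.54893944]
 [ 0.          0.          0.          1.        ]] None
top [[384.03299115   0.         277.92371899]
 [  0.         384.03299115 218.24416102]
 [  0.           0.           1.        ]] -0.0915362768333933 [[-0.00624713 -0.99963566 -0.02625889  0.01746104]
 [ 0.99702617 -0.00824355  0.07662154 -0.58914922]
 [-0.07681009 -0.02570214  0.99671441 -0.97944285]
 [ 0.          0.          0.          1.        ]] None
wrist [[362.48287518   0.         285.43147842]
 [  0.         362.48287518 215.13035459]
 [  0.           0.           1.        ]] -0.09608022976878337 None [[ 9.99999733e-01  6.20921432e-04  3.86266124e-04  8.94698445e-05]
 [ 7.07661432e-04 -9.54818436e-01 -2.97188919e-01 -7.59133371e-02]
 [ 1.84283047e-04  2.97189113e-01 -9.54818620e-01 -1.81319512e-01]
 [ 0.00000000e+00  0.00000000e+00  0.00000000e+00  1.00000000e+00]]
```

View pics/scene0.png

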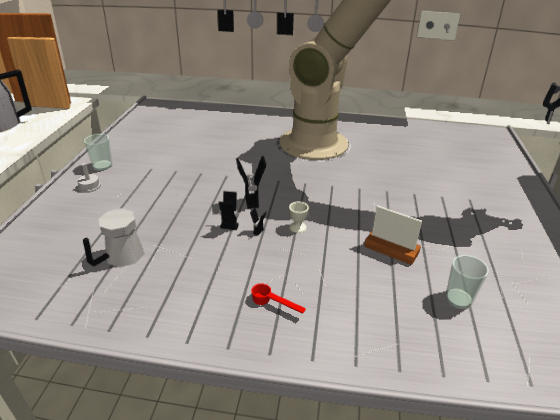

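View pics/top0.png

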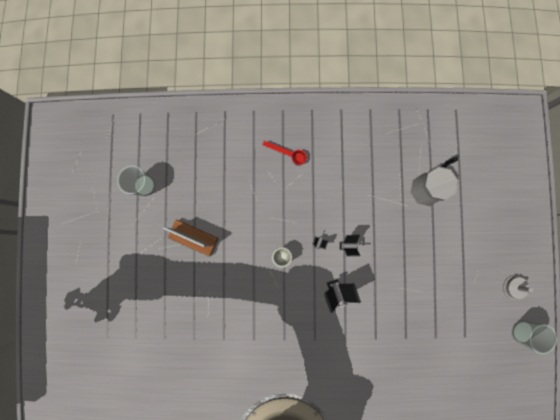

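View pics/wrist0.png

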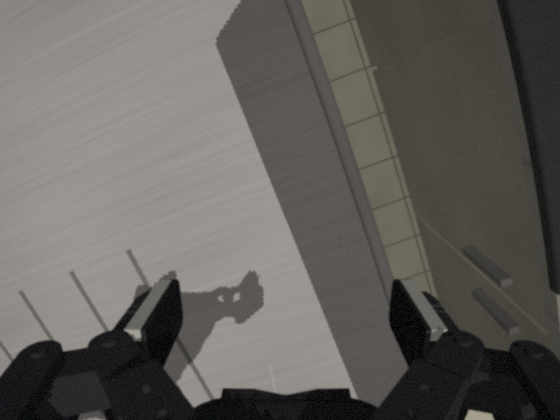

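```bash
cat > h.py <<'E'
import numpy as np, cv2
def load(n): return dict(np.load(n+".npz"))
def undist(c,uv):
    K=c["mtx"]; k=float(c["k1"]); uv=np.atleast_2d(np.array(uv,float))
    p=cv2.undistortPoints(uv[:,None,:],K,np.array([k,0,0,0.,0]))[:,0]
    return p
def pts(c,uv,d,T=None):
    """uv pixels, depth -> world; T: cam->world"""
    p=undist(c,uv); d=np.atleast_1d(d)[:,None]
    X=np.hstack([p[:,:1]*d,-p[:,1:]*d,-d,np.ones_like(d)])
    if T is None: T=np.linalg.inv(c["world_to_cam"])
    return (X@T.T)[:,:3]
def plane(c,uv,z,T=None):
    if T is None: T=np.linalg.inv(c["world_to_cam"])
    p=undist(c,uv); D=np.hstack([p[:,:1],-p[:,1:],-np.ones((len(p),1))])@T[:3,:3].T
    o=T[:3,3]; return o+D*((z-o[2])/D[:,2:])
def cloud(c,T=None):
    z=c["z_map"]; h,w=z.shape; v,u=np.mgrid[:h,:w]
    P=pts(c,np.stack([u.ravel(),v.ravel()],1),z.ravel(),T).reshape(h,w,3); P[z<=0]=np.nan
    return P
E
python3 - <<'E'
from h import *
t=load("top0"); f=t["frame"]; s=load("scene0")["frame"]
a=cv2.resize(f[200:330,150:380],None,fx=3.4,fy=3.4,interpolation=cv2.INTER_CUBIC)
b=cv2.resize(s[140:270,190:440],None,fx=3.2,fy=3.2,interpolation=cv2.INTER_CUBIC)
cv2.imwrite("pics/a1.png",a[:,:,::-1]);cv2.imwrite("pics/b1.png",b[:,:,::-1])
P=cloud(t)
for n,(u0,u1,v0,v1) in dict(small=(310,332,228,252),med=(336,372,230,260),big=(322,365,275,312),egg=(268,296,243,272),card=(155,225,212,260)).items():
    Q=P[v0:v1,u0:u1].reshape(-1,3); Q=Q[Q[:,2]>0.012]
    print(n,len(Q),Q.min(0),Q.max(0),Q.mean(0))
E
```

```text
small 136 [ 0.50850945 -0.10981313  0.01255098] [ 0.538692   -0.07214708  0.06538519] [ 0.52388377 -0.09206324  0.04536096]
med 317 [ 0.49105727 -0.19005525  0.01215971] [ 0.54199648 -0.14809123  0.09647462] [ 0.51645923 -0.16855578  0.0683275 ]
big 744 [ 0.36572942 -0.17757307  0.01203111] [ 0.43008244 -0.09436223  0.13596866] [ 0.39973431 -0.13755647  0.09390164]
egg 306 [ 0.46455666 -0.01732593  0.0232324 ] [0.51181042 0.02760256 0.06951402] [0.48820573 0.00542405 0.04551965]
card 1011 [0.49164016 0.17246191 0.01227607] [0.58737458 0.3053925  0.11426885] [0.5396627  0.23586996 0.03680844]
```

View pics/a1.png

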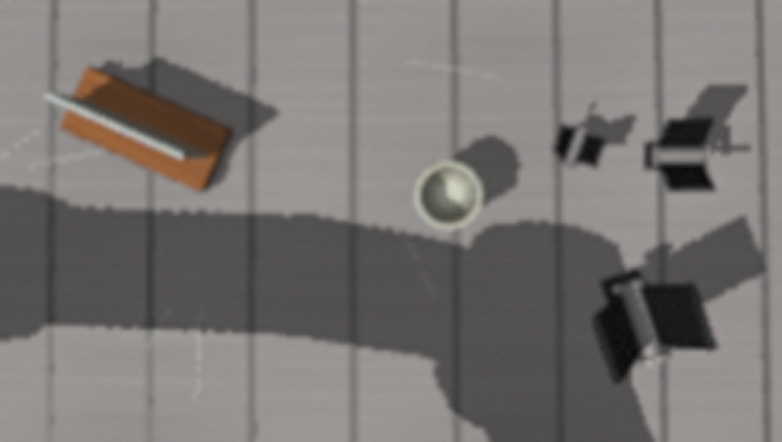

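View pics/b1.png

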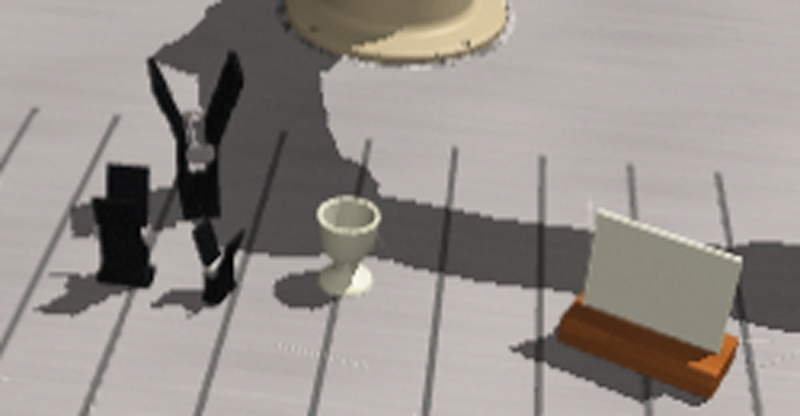

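Run:
```python
from h import *
for n,(mb,cb) in dict(top0=((336,372,230,260),(155,225,212,260)),scene0=((212,245,180,235),(355,430,200,270))).items():
    c=load(n); P=cloud(c)
    u0,u1,v0,v1=mb; Q=P[v0:v1,u0:u1].reshape(-1,3); 
    C=c["frame"][v0:v1,u0:u1].reshape(-1,3)
    H=Q[(Q[:,2]>0.075)&(C.max(1)<60)]
    print(n,"lever pts",len(H),H.min(0),H.max(0),cv2.minAreaRect(H[:,:2].astype(np.float32)*1000))
    A=Q[(Q[:,2]>0.02)]; print(cv2.minAreaRect(A[:,:2].astype(np.float32)*1000))
    u0,u1,v0,v1=cb; Q=P[v0:v1,u0:u1].reshape(-1,3)
    H=Q[(Q[:,2]>0.103)&(Q[:,2]<0.12)]; print("card",len(H),H.mean(0),H.min(0),H.max(0),cv2.minAreaRect(H[:,:2].astype(np.float32)*1000))
    B=Q[(Q[:,2]>0.012)&(Q[:,2]<0.03)]; print("block",len(B),cv2.minAreaRect(B[:,:2].astype(np.float32)*1000))
```

```text
top0 lever pts 86 [ 0.49370652 -0.18505198  0.07510706] [ 0.54188579 -0.15157645  0.09647462] ((518.2434692382812, -169.55422973632812), (47.62087631225586, 33.694828033447266), 3.7550225257873535)
((516.5199584960938, -169.02215576171875), (41.835575103759766, 50.69657897949219), 89.26812744140625)
card 88 [0.53962409 0.23843366 0.10951843] [0.51746641 0.18893112 0.10326991] [0.56355111 0.28858834 0.11426885] ((539.6608276367188, 239.13536071777344), (109.766357421875, 4.367432594299316), 66.34831237792969)
block 817 ((539.5672607421875, 238.99710083007812), (125.54552459716797, 54.85404586791992), 66.32781982421875)
scene0 lever pts 169 [ 0.42308342 -0.18528655  0.07509202] [ 0.54459648 -0.14799588  0.09457384] ((483.7840881347656, -166.7566375732422), (32.79323196411133, 122.75862121582031), 87.7392349243164)
((483.834716796875, -169.36239624023438), (42.57527542114258, 121.55790710449219), 89.92420196533203)
card 187 [0.54063298 0.23998322 0.10821511] [0.51482263 0.1897133  0.10307591] [0.5650046  0.28945184 0.11382944] ((540.2767944335938, 239.4531707763672), (110.01346588134766, 9.066302299499512), 64.82073974609375)
block 693 ((543.3026733398438, 238.33753967285156), (124.62793731689453, 55.597625732421875), 67.6995849609375)
```

```bash
cat >> h.py <<'E'
from scipy.spatial.transform import Rotation as Ro
def sim(p,rv,rows):
    p=np.array(p,float);R=Ro.from_rotvec(rv);out=[]
    for r in rows:
        R=R*Ro.from_rotvec(r[:3]); p=p+R.apply(np.array(r[3:6])/1000); out.append(p.copy())
    return p,R,out
def yaw(R): x=R.as_matrix()[:,0]; return np.degrees(np.arctan2(x[1],x[0]))
def solve(o,target,yw):
    "remaining turn about tool z and shift in final tool frame for vertical tool with x at yaw yw deg"
    a=np.radians(yw); M=np.array([[np.cos(a),np.sin(a),0],[np.sin(a),-np.cos(a),0],[0,0,-1]]).T
    M=np.stack([[np.cos(a),np.sin(a),0],[np.sin(a),-np.cos(a),0],[0,0,-1]],1)
    R=Ro.from_rotvec(o["tcp_rot"]); d=(R.inv()*Ro.from_matrix(M)).as_rotvec()
    D=np.array(target)-o["tool_pos"]
    print("t",o["time_s"],"pos",o["tool_pos"].round(4),"yaw",round(yaw(R),2),"F",o["ft_force"].round(1),"w",round(o["width"],3))
    print("turn needed",d.round(4),"shift in now-tool mm",(R.inv().apply(D)*1000).round(1),"in final tool",(M.T@D*1000).round(1))
E
python3 - <<'E'
from h import *
p=[0.2585,0.6768,0.1905];rv=[2.58662455e+00,1.78112985e+00,-1.88622793e-03]
for x,tz in [(-7,.05),(0,.05),(6,.05)]:
    q,R,o=sim(p,rv,[[0,0,tz,x,40,-2]]*20)
    print(x,tz,q.round(3),yaw(R)); print([(round(a[0],2),round(a[1],2),round(np.hypot(a[0],a[1]),2)) for a in o[::3]])
E
```

```text
-7 0.05 [ 0.637 -0.004  0.231] 11.806192361642742
[(np.float64(0.29), np.float64(0.65), np.float64(0.72)), (np.float64(0.39), np.float64(0.58), np.float64(0.69)), (np.float64(0.47), np.float64(0.49), np.float64(0.67)), (np.float64(0.53), np.float64(0.38), np.float64(0.66)), (np.float64(0.59), np.float64(0.27), np.float64(0.65)), (np.float64(0.62), np.float64(0.16), np.float64(0.64)), (np.float64(0.64), np.float64(0.04), np.float64(0.64))]
0 0.05 [0.742 0.081 0.231] 11.806192361642742
[(np.float64(0.3), np.float64(0.66), np.float64(0.72)), (np.float64(0.4), np.float64(0.6), np.float64(0.72)), (np.float64(0.49), np.float64(0.53), np.float64(0.72)), (np.float64(0.58), np.float64(0.44), np.float64(0.73)), (np.float64(0.64), np.float64(0.34), np.float64(0.73)), (np.float64(0.7), np.float64(0.23), np.float64(0.74)), (np.float64(0.73), np.float64(0.12), np.float64(0.74))]
6 0.05 [0.831 0.153 0.231] 11.806192361642742
[(np.float64(0.3), np.float64(0.67), np.float64(0.73)), (np.float64(0.41), np.float64(0.62), np.float64(0.75)), (np.float64(0.52), np.float64(0.56), np.float64(0.76)), (np.float64(0.61), np.float64(0.49), np.float64(0.78)), (np.float64(0.69), np.float64(0.4), np.float64(0.8)), (np.float64(0.76), np.float64(0.3), np.float64(0.82)), (np.float64(0.82), np.float64(0.19), np.float64(0.84))]
```

Good: first option.

Request:
drive_tool:
  moves: "0 0 0.05 -7 40 -2 0;0 0 0.05 -7 40 -2 0;0 0 0.05 -7 40 -2 0;0 0 0.05 -7 40 -2 0;0 0 0.05 -7 40 -2 0;0 0 0.05 -7 40 -2 0;0 0 0.05 -7 40 -2 0;0 0 0.05 -7 40 -2 0;0 0 0.05 -7 40 -2 0;0 0 0.05 -7 40 -2 0;0 0 0.05 -7 40 -2 0;0 0 0.05 -7 40 -2 0;0 0 0.05 -7 40 -2 0;0 0 0.05 -7 40 -2 0;0 0 0.05 -7 40 -2 0;0 0 0.05 -7 40 -2 0;0 0 0.05 -7 40 -2 0;0 0 0.05 -7 40 -2 0;0 0 0.05 -7 40 -2 0;0 0 0.05 -7 40 -2 0"

```text
time_s: 1.82
tool_pos: [0.6711, 0.0146, 0.2312]
tcp_rot: [3.125, 0.319, -0.0]
ft_force: [-0.1, -0.3, -0.3]
width: 1.004
```

Run:
```python
from rig import *
from h import *
solve(get_obs(),[0.5172,-0.1693,0.22],2)
```

```text
t 1.8167 pos [0.6711 0.0146 0.2312] yaw 11.67 F [-0.1 -0.3 -0.3] w 1.004
turn needed [1.000e-04 1.000e-04 1.688e-01] shift in now-tool mm [-187.9  149.    11.3] in final tool [-160.2  178.4   11.2]
```

Request:
drive_tool:
  moves: "0 0 0.028 -29 27 2 0;0 0 0.028 -29 27 2 0;0 0 0.028 -29 27 2 0;0 0 0.028 -29 27 2 0;0 0 0.028 -29 27 2 0;0 0 0.028 -29 27 2 0;0 0 0 0 0 0 0;0 0 0 0 0 0 0;0 0 0 0 0 0 0"

```text
time_s: 2.57
tool_pos: [0.5211, -0.167, 0.2195]
tcp_rot: [-3.141, -0.06, -0.001]
ft_force: [-0.3, 0.1, 0.6]
width: 1.001
```

Run:
```python
from rig import *
from h import *
o=get_obs(); solve(o,[0.5172,-0.1693,0.22],2)
c=read_camera("wrist"); T=np.eye(4); T[:3,:3]=Ro.from_rotvec(o["tcp_rot"]).as_matrix(); T[:3,3]=o["tool_pos"]
c["T"]=T@c["mount"]; np.savez("wrist1.npz",**c); cv2.imwrite("pics/wrist1.png",c["frame"][:,:,::-1])
P=cloud(c,c["T"]); print(np.nanmax(P[...,2]))
near=(abs(P[...,0]-0.517)<.04)&(abs(P[...,1]+.169)<.03)&(P[...,2]>.07)&(P[...,2]<.105)
H=P[near]; print(len(H),cv2.minAreaRect(H[:,:2].astype(np.float32)*1000),H.max(0),H.min(0))
v,u=np.nonzero(near); print(u.min(),u.max(),v.min(),v.max())
```

```text
t 2.5667 pos [ 0.5211 -0.167   0.2195] yaw 2.19 F [-0.3  0.1  0.6] w 1.001
turn needed [-0.0003 -0.0006  0.0033] shift in now-tool mm [-3.9  2.1 -0.5] in final tool [-3.9  2.1 -0.5]
0.34869962752048
1033 ((517.605224609375, -169.0063018798828), (52.130794525146484, 33.72639846801758), 0.5826255083084106) [ 0.54382621 -0.15201669  0.09293592] [ 0.49137944 -0.18605043  0.07000313]
252 311 172 213
```

View pics/wrist1.png

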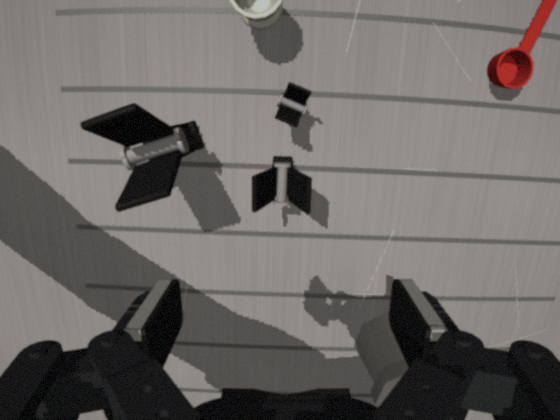

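Run:
```python
from h import *
c=load("wrist1"); P=cloud(c,c["T"]); 
near=(abs(P[...,0]-0.517)<.04)&(abs(P[...,1]+.169)<.03)&(P[...,2]>.055)&(P[...,2]<.105)
H=P[near]
for s in (-1,1):
    L=H[(s*(H[:,0]-0.5176)>7e-3)]; m=L.mean(0); n=np.linalg.svd(L-m)[2][2]; n*=np.sign(n[0])
    r=abs((L-m)@n); L=L[r<.002]; m=L.mean(0); n=np.linalg.svd(L-m)[2][2]; n*=np.sign(n[0])
    t=L[L[:,2]>.08]
    print(s,len(L),m.round(4),n.round(3),"yaw",np.degrees(np.arctan2(n[1],n[0])),"top y",t[:,1].min(),t[:,1].max(), "top x",t[:,0].min(),t[:,0].max())
f=c["frame"][150:230,230:330]; cv2.imwrite("pics/w1c.png",cv2.resize(f,None,fx=7,fy=7,interpolation=cv2.INTER_CUBIC)[:,:,::-1])
```

```text
-1 700 [ 0.4998 -0.1682  0.077 ] [0.933 0.019 0.36 ] yaw 1.1525800714725656 top y -0.18596069269369175 -0.1524482991941273 top x 0.491554709482652 0.4992130644625277
1 688 [ 0.5349 -0.168   0.0772] [ 0.932 -0.001 -0.361] yaw -0.0457200566381949 top y -0.18564842299238266 -0.15210350345376072 top x 0.5353160597324564 0.5428621655124967
```

View pics/w1c.png

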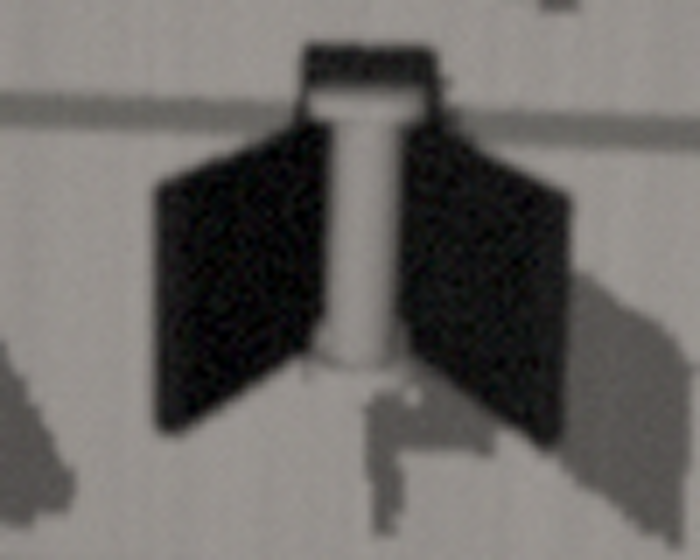

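Request:
drive_tool:
  moves: "0 0 0.03 -4 2 10 0;0 0 0 0 0 30 0;0 0 0 0 0 30 0;0 0 0 0 0 20 0;0 0 0 0 0 0 0;0 0 0 0 0 0 0;0 0 0 0 0 0 0"
  squeeze: 26

```text
time_s: 3.2
tool_pos: [0.5178, -0.1692, 0.1302]
tcp_rot: [3.141, 0.014, 0.001]
ft_force: [0.4, 0.2, 0.8]
width: 0.999
```

```bash
cat > w.py <<'E'
from rig import *
from h import *
def wshot(n):
    o=get_obs(); c=read_camera("wrist"); T=np.eye(4); T[:3,:3]=Ro.from_rotvec(o["tcp_rot"]).as_matrix(); T[:3,3]=o["tool_pos"]
    c["T"]=T@c["mount"]; np.savez(n+".npz",**c); cv2.imwrite(f"pics/{n}.png",c["frame"][:,:,::-1]); return o,c
E
python3 - <<'E'
from w import *
o,c=wshot("wrist2"); solve(o,[0.5173,-0.169,0.057],0.5)
P=cloud(c,c["T"])
near=(abs(P[...,0]-0.517)<.04)&(abs(P[...,1]+.169)<.03)&(P[...,2]>.07)&(P[...,2]<.1)
H=P[near]; print(len(H),cv2.minAreaRect(H[:,:2].astype(np.float32)*1000),H.max(0),H.min(0))
E
```

```text
t 3.2 pos [ 0.5178 -0.1692  0.1302] yaw 0.53 F [0.4 0.2 0.8] w 0.999
turn needed [ 0.0002 -0.0009  0.0005] shift in now-tool mm [-0.6 -0.2 73.2] in final tool [-0.5 -0.2 73.2]
1960 ((517.4044189453125, -169.01004028320312), (52.69123840332031, 34.0232048034668), 0.6307933330535889) [ 0.54384097 -0.15193629  0.09251618] [ 0.49102432 -0.18621887  0.07000322]
```

View pics/wrist2.png

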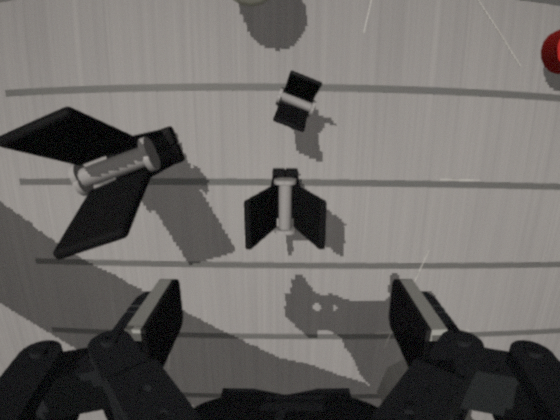

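Request:
drive_tool:
  moves: "0 0 0 -0.5 0 20 0;0 0 0 0 0 20 0;0 0 0 0 0 20 0;0 0 0 0 0 13 0;0 0 0 0 0 0 0;0 0 0 0 0 0 0;0 0 0 0 0 0 60;0 0 0 0 0 0 80;0 0 0 0 0 0 100;0 0 0 0 0 0 110;0 0 0 0 0 0 110"
  squeeze: 26

```text
time_s: 4.17
tool_pos: [0.5165, -0.1695, 0.0569]
tcp_rot: [3.141, 0.013, 0.001]
ft_force: [-0.2, -0.2, 0.2]
width: 0.566
```

Run:
```python
from w import *
o,c=wshot("wrist3"); solve(o,[0.5173,-0.169,0.057],0.5)
```

```text
t 4.1667 pos [ 0.5165 -0.1695  0.0569] yaw 0.47 F [-0.2 -0.2  0.2] w 0.566
turn needed [ 0.0002 -0.0008 -0.0005] shift in now-tool mm [ 0.8 -0.5 -0.1] in final tool [ 0.8 -0.5 -0.1]
```

View pics/wrist3.png

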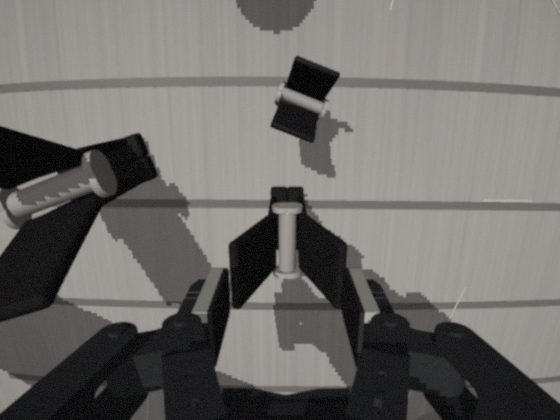

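Request:
drive_tool:
  moves: "0 0 0 0 0 0 130;0 0 0 0 0 0 150;0 0 0 0 0 0 170;0 0 0 0 0 0 190;0 0 0 0 0 0 210;0 0 0 0 0 0 230;0 0 0 0 0 0 255;0 0 0 0 0 0 255;0 0 0 0 0 0 255;0 0 0 0 0 0 255"
  squeeze: 26

```text
time_s: 5.05
tool_pos: [0.5162, -0.1695, 0.0564]
tcp_rot: [3.142, 0.013, 0.0]
ft_force: [-0.1, -0.5, 0.0]
width: -0.002
```

Run:
```python
from w import *
o,c=wshot("wrist4"); solve(o,[0.5173,-0.169,0.057],0.5); print(o["moment"])
s=read_camera("scene")["frame"][140:270,180:330]; cv2.imwrite("pics/s4.png",cv2.resize(s,None,fx=4.5,fy=4.5,interpolation=cv2.INTER_CUBIC)[:,:,::-1])
```

```text
t 5.05 pos [ 0.5162 -0.1695  0.0564] yaw 0.46 F [-0.1 -0.5  0. ] w -0.002
turn needed [ 0.     -0.0001 -0.0007] shift in now-tool mm [ 1.1 -0.5 -0.6] in final tool [ 1.1 -0.5 -0.6]
[-0.0250519   0.04754871  0.00445589]
```

View pics/wrist4.png

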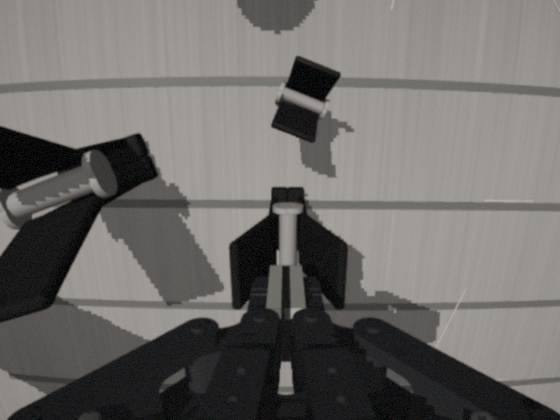

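View pics/s4.png

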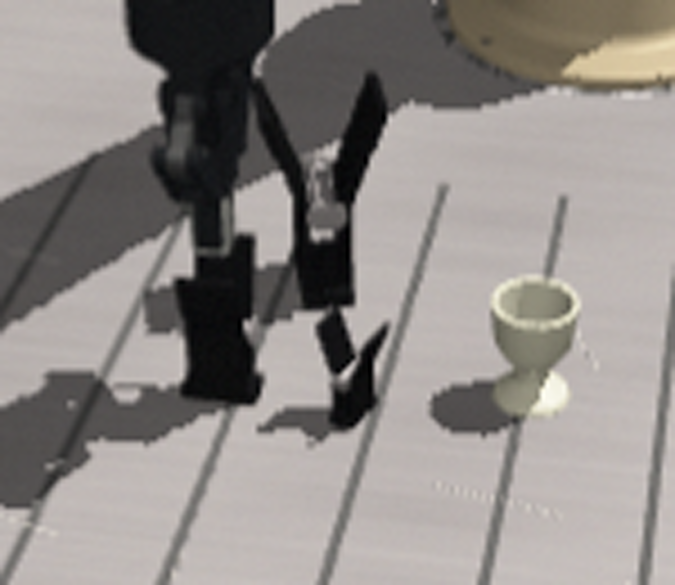

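Run:
```python
from w import *
c=load("wrist4"); P=cloud(c,c["T"]); o=get_obs()
def proj(pt):
    X=np.linalg.inv(c["T"])@np.r_[pt,1]; q=np.array([X[0],-X[1],-X[2]])
    return cv2.projectPoints(q[None],np.zeros(3),np.zeros(3),c["mtx"],np.array([float(c["k1"]),0,0,0,0]))[0].ravel()
R=Ro.from_rotvec(o["tcp_rot"])
for z in (0,-.019,-.04): print("tool z",z,proj(o["tool_pos"]+R.apply([0,0,z])))
for v in range(240,400,10): print(v,[P[v,u].round(3).tolist() for u in (235,250,272,287,300)])
s=read_camera("scene"); Q=cloud(s)
b=Q[140:270,180:330]; 
for v in range(150,235,6): print(v,[Q[v,u].round(3).tolist() for u in (222,228,232)])
```

```text
tool z 0 [285.34240563 249.63490312]
tool z -0.019 [285.31478477 264.64406419]
tool z -0.04 [285.27702687 285.16927792]
240 [[0.494, -0.152, 0.087], [0.499, -0.155, 0.079], [0.509, -0.166, 0.052], [0.517, -0.167, 0.048], [0.524, -0.167, 0.049]]
250 [[0.494, -0.155, 0.091], [0.499, -0.16, 0.079], [0.509, -0.171, 0.053], [0.517, -0.173, 0.048], [0.524, -0.173, 0.049]]
260 [[0.494, -0.16, 0.091], [0.499, -0.165, 0.08], [0.509, -0.177, 0.053], [0.517, -0.179, 0.048], [0.525, -0.179, 0.048]]
270 [[0.494, -0.165, 0.09], [0.499, -0.171, 0.079], [0.511, -0.159, 0.103], [0.517, -0.159, 0.103], [0.522, -0.159, 0.103]]
280 [[0.493, -0.17, 0.091], [0.499, -0.176, 0.08], [0.511, -0.158, 0.114], [0.517, -0.158, 0.113], [0.522, -0.158, 0.114]]
290 [[0.493, -0.175, 0.091], [0.499, -0.181, 0.081], [0.511, -0.158, 0.121], [0.517, -0.158, 0.122], [0.521, -0.158, 0.121]]
300 [[0.493, -0.181, 0.09], [0.503, -0.163, 0.12], [0.512, -0.159, 0.127], [0.517, -0.159, 0.127], [0.521, -0.158, 0.128]]
310 [[0.479, -0.243, -0.0], [0.505, -0.158, 0.135], [0.512, -0.157, 0.136], [0.517, -0.159, 0.133], [0.521, -0.15
[... 1432 characters left out ...]
.291, -0.217, 0.002]]
186 [[0.52, -0.18, 0.125], [0.527, -0.163, 0.13], [0.329, -0.207, 0.005]]
192 [[0.519, -0.181, 0.106], [0.527, -0.164, 0.114], [0.495, -0.162, 0.094]]
198 [[0.39, -0.221, 0.0], [0.5, -0.172, 0.078], [0.499, -0.162, 0.078]]
204 [[0.54, -0.177, 0.086], [0.54, -0.162, 0.088], [0.506, -0.161, 0.065]]
210 [[0.531, -0.18, 0.062], [0.531, -0.165, 0.064], [0.532, -0.155, 0.065]]
216 [[0.528, -0.182, 0.041], [0.528, -0.167, 0.043], [0.526, -0.157, 0.043]]
222 [[0.525, -0.185, 0.02], [0.526, -0.168, 0.023], [0.528, -0.158, 0.026]]
228 [[0.525, -0.185, 0.001], [0.529, -0.169, 0.006], [0.526, -0.159, 0.005]]
234 [[0.548, -0.179, 0.0], [0.546, -0.165, 0.001], [0.548, -0.154, 0.004]]
```

Run:
```python
from w import *
c=load("wrist4"); P=cloud(c,c["T"])
for u in (272,276,280,294,298):
    print(u,[P[v,u].round(4).tolist() for v in range(262,271,1)])
```

```text
272 [[0.5088, -0.1787, 0.0524], [0.5088, -0.1788, 0.0535], [0.5088, -0.1796, 0.0532], [0.5088, -0.1799, 0.0538], [0.5106, -0.1581, 0.1011], [0.5106, -0.1586, 0.1011], [0.5106, -0.1588, 0.1015], [0.5107, -0.1582, 0.1037], [0.5107, -0.1592, 0.1027]]
276 [[0.5109, -0.1811, 0.0472], [0.5109, -0.1817, 0.0472], [0.5109, -0.182, 0.0479], [0.5109, -0.1831, 0.0469], [0.5122, -0.1591, 0.099], [0.5123, -0.1583, 0.1017], [0.5123, -0.1586, 0.102], [0.5123, -0.1587, 0.1027], [0.5123, -0.1588, 0.1035]]
280 [[0.5132, -0.1814, 0.0465], [0.5132, -0.1819, 0.0467], [0.5132, -0.182, 0.048], [0.5132, -0.1833, 0.0465], [0.5139, -0.1586, 0.1], [0.5139, -0.1584, 0.1015], [0.5139, -0.1591, 0.101], [0.5139, -0.1587, 0.1027], [0.514, -0.1585, 0.104]]
294 [[0.5212, -0.1808, 0.0477], [0.5213, -0.1818, 0.0468], [0.5213, -0.1824, 0.047], [0.5213, -0.1832, 0.0467], [0.5198, -0.1589, 0.0994], [0.5197, -0.1583, 0.1016], [0.5197, -0.1582, 0.1028], [0.5197, -0.1586, 0.1029], [0.5197, -0.1589, 0.1031]]
298 [[0.5255, -0.2032, -0.001], [0.5255, -0.2039, -0.0009], [0.5255, -0.2045, -0.0004], [0.5256, -0.2059, -0.0019], [0.5214, -0.1587, 0.0996], [0.5214, -0.1585, 0.1011], [0.5214, -0.1591, 0.1007], [0.5213, -0.1585, 0.103], [0.5213, -0.1585, 0.104]]
```

Request:
drive_tool:
  moves: "0 0 0 1 0 0 150;0 0 0 0 0 0 60;0 0 0 0 0 0 0;0 0 0 0 0 0 0;0 0 0 0 0 0 0;0 0 0 0 0 0 0;0 0 0 0 0 0 0;0 0 0 0 0 0 0"

```text
time_s: 5.87
tool_pos: [0.5172, -0.1696, 0.0564]
tcp_rot: [3.142, 0.013, 0.0]
ft_force: [0.6, 0.2, -0.0]
width: 1.001
```

Request:
drive_tool:
  moves: "0 0 0 0 0 15 0;0 0 0 0 0 15 0;0 0 0 0 0 14 0;0 0 0 0 0 0 0;0 0 0 0 0 0 0;0 0 0 0 0 0 50;0 0 0 0 0 0 60;0 0 0 0 0 0 60;0 0 0 0 0 0 60"

```text
time_s: 6.62
tool_pos: [0.5176, -0.1695, 0.013]
tcp_rot: [3.141, 0.013, 0.002]
ft_force: [-0.3, -0.1, 0.3]
width: 0.766
```

Run:
```python
from w import *
o,c=wshot("wrist5"); solve(o,[0.5173,-0.169,0.0124],0.5); print(o["moment"])
```

```text
t 6.6167 pos [ 0.5176 -0.1695  0.013 ] yaw 0.47 F [-0.3 -0.1  0.3] w 0.766
turn needed [ 0.0002 -0.001  -0.0005] shift in now-tool mm [-0.3 -0.5  0.6] in final tool [-0.3 -0.5  0.6]
[ 0.01709447  0.00115058 -0.00330397]
```

View pics/wrist5.png

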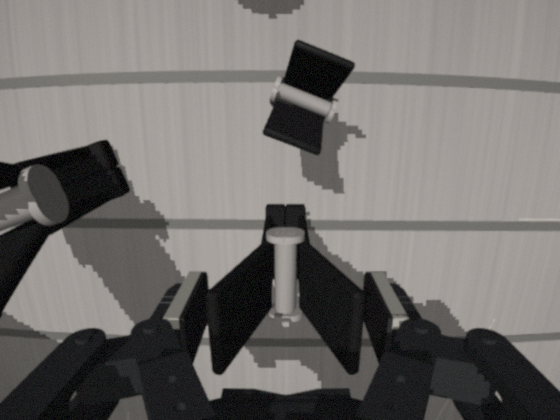

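Request:
drive_tool:
  moves: "0 0 0 0 0 0 80;0 0 0 0 0 0 100;0 0 0 0 0 0 120;0 0 0 0 0 0 140;0 0 0 0 0 0 160;0 0 0 0 0 0 180;0 0 0 0 0 0 200;0 0 0 0 0 0 225;0 0 0 0 0 0 255;0 0 0 0 0 0 255;0 0 0 0 0 0 255;0 0 0 0 0 0 255"
  squeeze: 26

```text
time_s: 7.67
tool_pos: [0.5174, -0.1695, 0.0123]
tcp_rot: [3.142, 0.013, 0.0]
ft_force: [0.6, 0.3, 0.2]
width: 0.226
```

Run:
```python
from w import *
o,c=wshot("wrist6"); solve(o,[0.5173,-0.169,0.0124],0.5); print(o["moment"])
s=read_camera("scene")["frame"][140:270,180:330]; cv2.imwrite("pics/s6.png",cv2.resize(s,None,fx=4.5,fy=4.5,interpolation=cv2.INTER_CUBIC)[:,:,::-1])
```

```text
t 7.6667 pos [ 0.5174 -0.1695  0.0123] yaw 0.47 F [0.6 0.3 0.2] w 0.226
turn needed [ 0.0001 -0.0002 -0.0006] shift in now-tool mm [-0.1 -0.5 -0.1] in final tool [-0.1 -0.5 -0.1]
[ 0.02931918 -0.03917509  0.02573493]
```

View pics/wrist6.png

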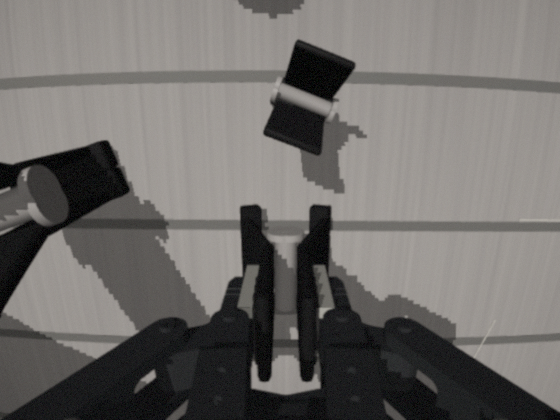

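View pics/s6.png

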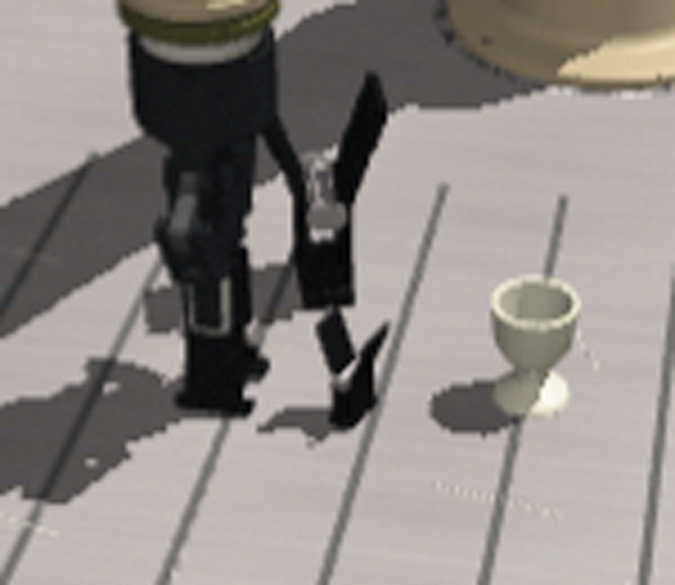

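Request:
drive_tool:
  moves: "0 0 0 0 0 -4 255;0 0 0 0 0 -10 255;0 0 0 0 0 -20 255;0 0 0 0 0 -25 255;0 0 0 0 0 -25 255;0 0 0 0 0 -25 255;0 0 0 0 0 -25 255;0 0 0 0 0 -20 255;0 0 0 0 0 -16 255;0 0 0 0 0 0 255;0 0 0 0 0 0 255;0 0 0 0 0 0 255"

```text
time_s: 8.77
tool_pos: [0.5168, -0.1692, 0.1823]
tcp_rot: [-3.141, -0.013, 0.0]
ft_force: [0.1, -0.4, -0.2]
width: 0.229
```

Run:
```python
from w import *
o,c=wshot("wrist7"); solve(o,[0.540,0.239,0.1823],-23.7); print(o["moment"])
s=read_camera("scene"); s["a"]=0; np.savez("scene7.npz",**s)
s=s["frame"][40:270,150:350]; cv2.imwrite("pics/s7.png",cv2.resize(s,None,fx=2.6,fy=2.6,interpolation=cv2.INTER_CUBIC)[:,:,::-1])
```

```text
t 8.7667 pos [ 0.5168 -0.1692  0.1823] yaw 0.47 F [ 0.1 -0.4 -0.2] w 0.229
turn needed [-2.000e-04  3.000e-04  4.218e-01] shift in now-tool mm [ 2.66e+01 -4.08e+02  1.00e-01] in final tool [-142.8 -383.2   -0. ]
[-0.00859146  0.02769077 -0.01557223]
```

View pics/wrist7.png

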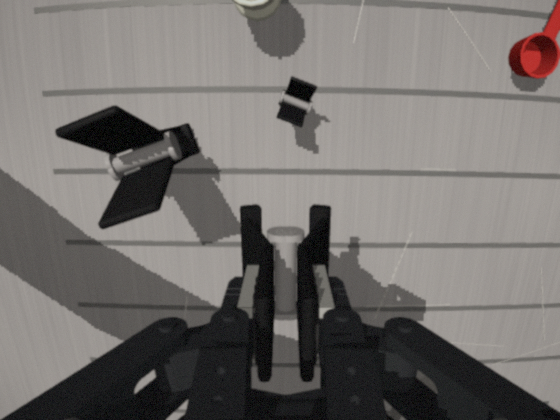

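View pics/s7.png

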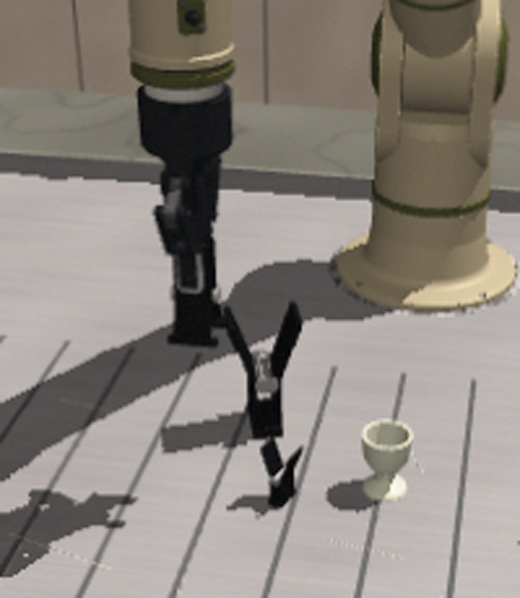

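Run:
```python
from w import *
c=load("wrist7"); P=cloud(c,c["mount"])*1000  # tool frame
b=c["frame"].max(2)
for n,(u0,u1,v0,v1) in dict(lipL=(238,266,202,235),lipR=(305,334,202,235),pin=(270,302,228,300)).items():
    Q=P[v0:v1,u0:u1].reshape(-1,3); Q=Q[(Q[:,2]<40)&(Q[:,2]>-60)]
    print(n,len(Q),Q.min(0).round(1),Q.max(0).round(1),np.median(Q,0).round(1))
    if n=="pin":
        for v in range(230,300,12): print(v,[P[v,u].round(1).tolist() for u in (276,285,294)])
        A=Q[(Q[:,2]<-20)]; 
for v in (207,212,218,226): print(v,[P[v,u].round(1).tolist() for u in (243,250,258,313,320,328)])
s=load("scene7"); S=cloud(s); m=(abs(S[...,0]-.517)<.05)&(abs(S[...,1]+.169)<.03)&(S[...,2]>.15)&(S[...,2]<.215)
Q=S[m]; print("scene clip",Q.min(0),Q.max(0), np.percentile(Q[:,2],[0.5,1,2]))
```

```text
lipL 640 [-25.3 -22.7 -22.7] [-10.9  -6.9  11.7] [-18.1 -17.3   3.5]
lipR 644 [ 10.6 -22.8 -23.3] [24.9 -6.7 11.4] [ 17.8 -17.3   3.8]
pin 2053 [ -7.  -22.2 -60. ] [  7.   13.9 -25.1] [ -0.1 -10.4 -33.4]
230 [[-4.2, -21.8, -29.4], [-0.2, -21.3, -28.2], [3.9, -21.5, -28.5]]
242 [[-4.0, -18.6, -35.8], [-0.1, -18.8, -36.3], [3.7, -18.6, -35.7]]
254 [[-4.2, -11.2, -31.7], [-0.1, -12.5, -34.6], [3.9, -11.4, -32.3]]
266 [[-4.2, -5.7, -32.6], [-0.2, -6.1, -33.4], [3.9, -4.8, -30.7]]
278 [[-4.3, 0.9, -31.5], [-0.2, 0.0, -33.1], [4.0, 0.7, -31.7]]
290 [[-4.4, 7.1, -31.4], [-0.2, 5.7, -33.9], [4.0, 6.7, -32.3]]
207 [[-22.7, -22.7, 4.7], [-18.9, -22.7, 4.4], [-14.7, -22.4, 5.5], [14.9, -22.1, 6.4], [18.5, -22.6, 4.8], [22.8, -22.6, 4.7]]
212 [[-22.5, -20.6, 2.4], [-19.0, -19.9, 4.5], [-14.8, -19.6, 5.5], [14.8, -19.8, 4.9], [18.5, -20.1, 3.8], [22.7, -20.3, 3.1]]
218 [[-22.6, -17.3, 2.2], [-18.9, -16.9, 3.3], [-14.8, -16.3, 5.2], [14.9, -16.2, 5.4], [18.5, -16.8, 3.5], [22.8, -16.9, 3.2]]
226 [[-22.7, -12.9, 1.9], [-17.7, -17.1, -10.4], [-14.9, -11.7, 5.4], [15.0, -11.9, 4.8], [17.4, -16.8, -9.5], [23.0, -12.3, 3.4]]
scene clip [ 0.49300315 -0.19164523  0.16975005] [ 0.54390055 -0.14660304  0.21491304] [0.17061857 0.17146992 0.1730234 ]
```

Request:
drive_tool:
  moves: "0 0 0.02 0 -15 0 255;0 0 0.035 -4 -30 0 255;0 0 0.035 -4 -35 0 255;0 0 0.035 -5 -35 0 255;0 0 0.035 -5 -35 0 255;0 0 0.035 -5 -35 0 255;0 0 0.035 -5 -35 0 255;0 0 0.035 -5 -35 0 255;0 0 0.035 -5 -35 0 255;0 0 0.035 -6 -35 0 255;0 0 0.035 -6 -35 0 255;0 0 0.035 -6 -25 0 255;0 0 0.02 -5 -15 0 255;0 0 0 0 0 0 255;0 0 0 0 0 0 255;0 0 0 0 0 0 255;0 0 0 0 0 0 255"

```text
time_s: 10.28
tool_pos: [0.5311, 0.2323, 0.1821]
tcp_rot: [3.072, -0.652, -0.001]
ft_force: [-0.1, 0.2, -0.3]
width: 0.224
```

Run:
```python
from w import *
o,c=wshot("wrist8"); solve(o,[0.540,0.239,0.1823],-23.7)
P=cloud(c,c["T"])
m=(abs(P[...,0]-.54)<.05)&(abs(P[...,1]-.239)<.08)&(P[...,2]>.1)&(P[...,2]<.118)
H=P[m]; print(len(H),H.mean(0),cv2.minAreaRect(H[:,:2].astype(np.float32)*1000),np.percentile(H[:,2],[5,50,95]))
s=read_camera("scene"); np.savez("scene8.npz",**s)
t=read_camera("top"); np.savez("top8.npz",**t); cv2.imwrite("pics/t8.png",t["frame"][:,:,::-1]);cv2.imwrite("pics/s8.png",s["frame"][:,:,::-1])
P=cloud(s);m=(abs(P[...,0]-.54)<.06)&(abs(P[...,1]-.239)<.08)&(P[...,2]>.1035)&(P[...,2]<.118)
H=P[m]; print(len(H),H.mean(0),cv2.minAreaRect(H[:,:2].astype(np.float32)*1000))
```

```text
t 10.2833 pos [0.5311 0.2323 0.1821] yaw -23.98 F [-0.1  0.2 -0.3] w 0.224
turn needed [ 0.0011  0.0002 -0.0049] shift in now-tool mm [ 5.4 -9.8 -0.2] in final tool [ 5.4 -9.7 -0.2]
648 [0.54702467 0.25566956 0.10829506] ((546.718994140625, 254.62420654296875), (78.76515197753906, 4.032921314239502), 65.91032409667969) [0.10457458 0.10861653 0.10989202]
183 [0.54057572 0.2400676  0.10836464] ((541.1470947265625, 238.89910888671875), (109.13662719726562, 10.235870361328125), 64.41624450683594)
```

View pics/wrist8.png

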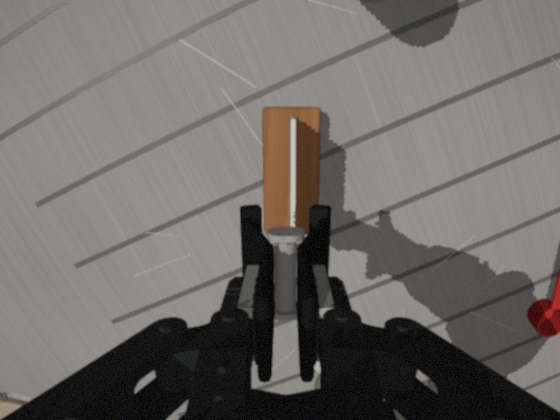

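View pics/s8.png

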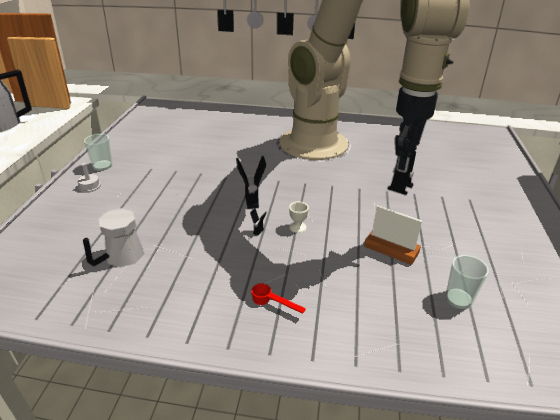

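Run:
```python
from w import *
o=get_obs(); c=load("wrist8"); P=cloud(c,c["T"]); Tl=cloud(c,c["mount"])*1000
b=c["frame"].astype(int); white=(b.min(2)>150)&(abs(b[...,0]-b[...,2])<40)
m=(abs(P[...,0]-.54)<.05)&(abs(P[...,1]-.239)<.08)&(P[...,2]>.105)&(P[...,2]<.116)
H=Tl[m]; vx,vy,x0,y0=cv2.fitLine(H[:,:2].astype(np.float32),cv2.DIST_HUBER,0,.01,.01).ravel()
print(len(H),"angle off tool y deg",np.degrees(np.arctan(vx/vy)),"x at y=0",x0-vx/vy*y0,"far end y",H[:,1].min(),"z",np.median(H[:,2]))
print("center y est",H[:,1].min()+55,"x there",x0+vx/vy*(H[:,1].min()+55-y0), "xrange",np.percentile(H[:,0],[1,99]))
# colour-ray check on plane z=.110
v,u=np.nonzero(white[100:228,270:320]); v+=100;u+=270; print(len(u),v.min(),v.max())
W=plane(c,np.stack([u,v],1),0.110,c["T"]); R=Ro.from_rotvec(o["tcp_rot"]); L=R.inv().apply(W-o["tool_pos"])*1000
vx,vy,x0,y0=cv2.fitLine(L[:,:2].astype(np.float32),cv2.DIST_HUBER,0,.01,.01).ravel()
print("angle",np.degrees(np.arctan(vx/vy)),"x at c",x0+vx/vy*(-10-y0),"end y",L[:,1].min())
```

```text
612 angle off tool y deg -0.1627609 x at y=0 5.0710335 far end y -66.23045271769617 z 73.40461201548268
center y est -11.230452717696167 x there 5.102936084785982 xrange [3.22940891 7.02726698]
418 119 226
angle -0.18987674 x at c 4.87216 end y -64.9829743401475
```

Request:
drive_tool:
  moves: "0 0 0.003 3 -5 0 255;0 0 0 2.2 -5 0 255;0 0 0 0 0 10 255;0 0 0 0 0 15 255;0 0 0 0 0 15 255;0 0 0 0 0 5 255;0 0 0 0 0 0 255;0 0 0 0 0 0 255;0 0 0 0 0 0 255;0 0 0 0 0 0 255"

```text
time_s: 11.27
tool_pos: [0.5406, 0.2412, 0.1381]
tcp_rot: [-3.072, 0.655, -0.001]
ft_force: [0.3, -0.6, -0.4]
width: 0.228
```

Run:
```python
from w import *
o,c=wshot("wrist9"); solve(o,[0.540,0.239,0.104],-23.7); print(Ro.from_rotvec(o["tcp_rot"]).as_matrix()[:,2])
P=cloud(c,c["T"]);Tl=cloud(c,c["mount"])*1000
m=(abs(P[...,0]-.54)<.05)&(abs(P[...,1]-.239)<.08)&(P[...,2]>.105)&(P[...,2]<.116)
v,u=np.mgrid[:420,:560]; m&=(u>275)&(u<305)
H=Tl[m]; vx,vy,x0,y0=cv2.fitLine(H[:,:2].astype(np.float32),cv2.DIST_HUBER,0,.01,.01).ravel()
print(len(H),"angle",np.degrees(np.arctan(vx/vy)),"x at y=0",x0-vx/vy*y0,"far end y",H[:,1].min(),"z",np.median(H[:,2]),H[:,2].max(),H[:,2].min())
for n,(a0,a1,b0,b1) in dict(lipL=(238,266,202,235),lipR=(305,334,202,235),pin=(270,302,228,300)).items():
    Q=Tl[b0:b1,a0:a1].reshape(-1,3); Q=Q[(Q[:,2]<16)&(Q[:,2]>-60)]; print(n,Q.min(0).round(1),Q.max(0).round(1))
s=read_camera("scene"); np.savez("scene9.npz",**s); cv2.imwrite("pics/s9.png",cv2.resize(s["frame"][80:280,330:500],None,fx=3,fy=3,interpolation=cv2.INTER_CUBIC)[:,:,::-1])
```

```text
t 11.2667 pos [0.5406 0.2412 0.1381] yaw -24.06 F [ 0.3 -0.6 -0.4] w 0.228
turn needed [-0.001  -0.0008 -0.0063] shift in now-tool mm [ 0.3  2.2 34.1] in final tool [ 0.4  2.2 34.1]
[ 1.10902539e-03  6.23137432e-04 -9.99999191e-01]
586 angle -0.014320403 x at y=0 0.32358348 far end y -53.878023899695165 z 29.431858537419046 32.694954346123076 27.006146685048776
lipL [-25.3 -22.8 -22.7] [-11.   -6.7  10.8]
lipR [ 10.6 -22.8 -23.5] [24.8 -7.  11. ]
pin [ -7.  -21.9 -59.8] [  7.1  12.9 -23.9]
```

View pics/wrist9.png

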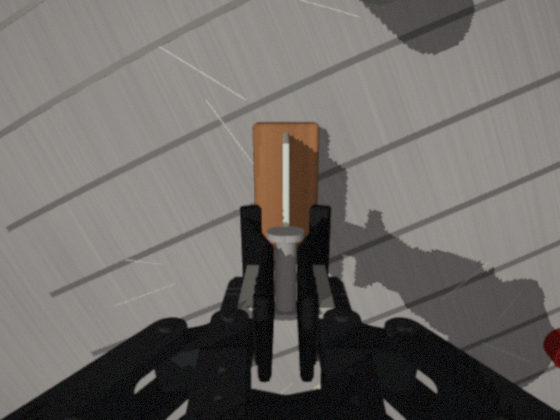

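View pics/s9.png

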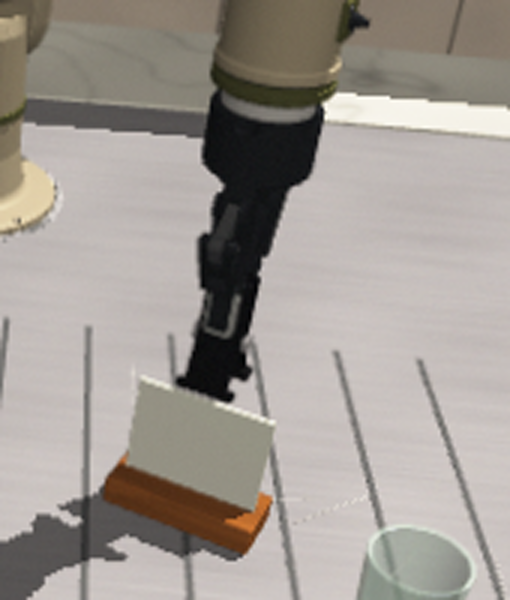

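Request:
drive_tool:
  moves: "0 0 -0.001 0.4 1.5 0 255;0 0 0 0 0 0 255;0 0 0 0 0 6 255;0 0 0 0 0 7 255;0 0 0 0 0 7 255;0 0 0 0 0 7 255;0 0 0 0 0 5 255;0 0 0 0 0 2 255;0 0 0 0 0 0 255;0 0 0 0 0 0 255;0 0 0 0 0 0 255;0 0 0 0 0 0 255;0 0 0 0 0 0 255"

```text
time_s: 12.45
tool_pos: [0.54, 0.2395, 0.1037]
tcp_rot: [-3.073, 0.653, -0.001]
ft_force: [-0.1, 0.3, -1.3]
width: 0.226
```

Run:
```python
from w import *
o,c=wshot("wrist10"); solve(o,[0.540,0.239,0.104],-23.9); print(o["moment"],Ro.from_rotvec(o["tcp_rot"]).as_matrix()[:,2])
P=cloud(c,c["T"]);Tl=cloud(c,c["mount"])*1000
v,u=np.mgrid[:420,:560]
m=(abs(P[...,0]-.54)<.06)&(abs(P[...,1]-.239)<.08)&(P[...,2]>.104)&(P[...,2]<.116)&(u>272)&(u<305)&(v<226)
H=Tl[m]; vx,vy,x0,y0=cv2.fitLine(H[:,:2].astype(np.float32),cv2.DIST_HUBER,0,.01,.01).ravel()
print(len(H),"angle",np.degrees(np.arctan(vx/vy)),"x at y=0",x0-vx/vy*y0,"far end y",H[:,1].min(),"z",np.median(H[:,2]))
s=read_camera("scene"); np.savez("scene10.npz",**s); cv2.imwrite("pics/s10.png",cv2.resize(s["frame"][80:280,330:500],None,fx=3,fy=3,interpolation=cv2.INTER_CUBIC)[:,:,::-1])
t=read_camera("top"); cv2.imwrite("pics/t10.png",t["frame"][:,:,::-1])
for n,cc in (("s0",load("scene0")),("s10",s),("t0",load("top0")),("t10",t)):
    Q=cloud(cc); k=(abs(Q[...,0]-.54)<.07)&(abs(Q[...,1]-.239)<.08)&(Q[...,2]>.012)&(Q[...,2]<.03); B=Q[k]
    print(n,len(B),cv2.minAreaRect(B[:,:2].astype(np.float32)*1000))
```

```text
t 12.45 pos [0.54   0.2395 0.1037] yaw -24.01 F [-0.1  0.3 -1.3] w 0.226
turn needed [-0.0005 -0.0003 -0.0019] shift in now-tool mm [ 0.2  0.5 -0.3] in final tool [ 0.2  0.5 -0.3]
[-0.00881048 -0.00290101 -0.01421583] [ 5.11977386e-04  2.97308113e-04 -9.99999825e-01]
634 angle -0.11114516 x at y=0 -0.21756127 far end y -55.77683564521781 z -5.06969934741576
s0 693 ((543.3026733398438, 238.33753967285156), (124.62793731689453, 55.597625732421875), 67.6995849609375)
s10 681 ((542.66357421875, 238.79403686523438), (123.66193389892578, 56.272159576416016), 66.90677642822266)
t0 817 ((539.5672607421875, 238.99710083007812), (125.54552459716797, 54.85404586791992), 66.32781982421875)
t10 469 ((533.9263916015625, 225.59652709960938), (96.1068115234375, 54.37037658691406), 66.18074035644531)
```

View pics/wrist10.png

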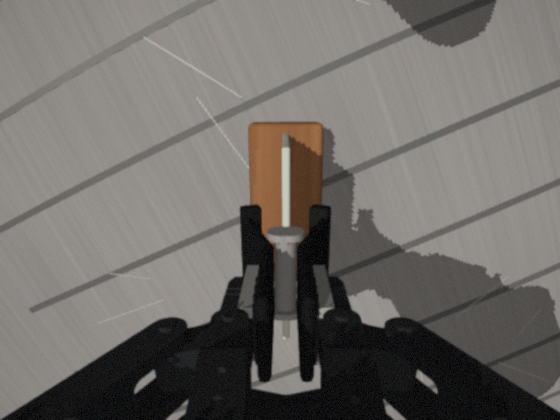

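View pics/s10.png

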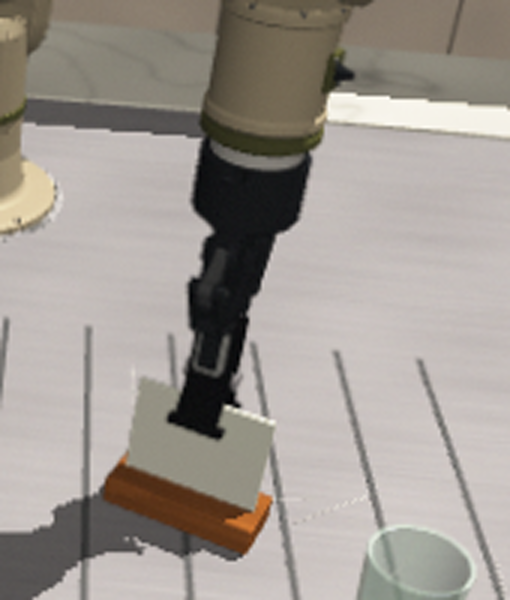

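Run:
```python
from rig import *
print(job_done()); o=get_obs(); print(o["time_s"],o["tool_pos"],o["width"])
```

```text
the job is handed in; nothing more can be done
None
the job is handed in; nothing more can be done
```

The clip is being held squeezed open over the middle of the card's top edge. I handed the job in at about 12.5 s.

**What I did:** I picked up the middle-sized clip by its levers at 26 N grip, carried it to the card, and lowered it level and in line with the edge.

**Last checks:**
- **Depth:** the card's top edge sits about 21 mm above the mouth point, and about 17–18 mm above the undersides of the opened lips. The lip figure is lower because the lips rise as they swing open.
- **Alignment:** the clip is about 0.1° off the card's line and within about 1 mm of its middle. The card lies between the lips with roughly 13 mm free on each side.
- **Grip:** the opening reads 0.226, about 19 mm, against 21 mm expected with the levers parallel, so they look fully squeezed.
- **Force:** the wrist reads about 1 N, so there is no sign of contact with the card.
- **Card:** the scene camera puts the stand within about 1 mm and 1° of where it started. The top camera could not confirm this because the arm hides part of the block.
- **Other objects:** the path stayed above the moka pot, tumbler, egg cup and scoop, but I did not measure their positions again at the end.

**What disagreed:** the fingertips end about 43 mm short of the reported tool point. My first closing therefore shut on air above the levers without touching the clip. I saw this in the pictures, measured it with the wrist and scene cameras, and gripped again 44 mm lower.

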